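# Stir the chestnuts in the paella pan

## Task

Take the wooden rice paddle out of its white holder and stir the chestnuts in the paella pan with its blade until every one of them lies at least a couple of centimetres from where it started, keeping them all in the pan and your fingers off them. Then stand the paddle back in the white holder, blade down and fully in, and let go.

Things in the scene. Friction and masses are not known exactly. Their poses are not given: they have to be found in the camera images.
- paddle: Pale wooden rice paddle, 220 mm long, 60 g, upright in the white holder (not the black turner, 185 mm, in the dark holder). Origin: centre of the blade's foot, its lowest end; z up along the paddle, handle ends at z = 220. Blade 9 mm (x) by 40 mm (y), z = 0 to 85; handle 16 mm (x) by 24 mm (y), z = 80 to 220. May lean a few degrees.
- holder: White ceramic utensil holder, fixed, 58 x 92 mm, 80 mm tall. Origin: centre of its underside; z up. Upright slot 18 mm (x) by 52 mm (y), floor at z = 6; from z = 55 it flares to a mouth 44 x 80 mm at the top. The paddle's foot stands on the slot's floor, paddle axes along the holder's. A dark twin holds the black turner.
- pan: Steel paella pan with two red loop handles, fixed. Origin: centre of its underside; z up. Inner floor flat, 4 mm above the origin, radius about 114 mm; walls slope out to the rim, radius 150 mm, 48 mm high; the loops (along its x) reach 181 mm from the centre, 51 mm high.
- chestnut1: One of the six brown chestnuts lying apart from one another in a ring on the pan's floor (about 70 mm from the pan's centre), hard, 31 mm across and 22 mm thick, 13 g. Origin: its middle.
- chestnut2: One of the six brown chestnuts lying apart from one another in a ring on the pan's floor (about 70 mm from the pan's centre), hard, 31 mm across and 22 mm thick, 13 g. Origin: its middle.
- chestnut3: One of the six brown chestnuts lying apart from one another in a ring on the pan's floor (about 70 mm from the pan's centre), hard, 31 mm across and 22 mm thick, 13 g. Origin: its middle.
- chestnut4: One of the six brown chestnuts lying apart from one another in a ring on the pan's floor (about 70 mm from the pan's centre), hard, 31 mm across and 22 mm thick, 13 g. Origin: its middle.
- chestnut5: One of the six brown chestnuts lying apart from one another in a ring on the pan's floor (about 70 mm from the pan's centre), hard, 31 mm across and 22 mm thick, 13 g. Origin: its middle.
- chestnut6: One of the six brown chestnuts lying apart from one another in a ring on the pan's floor (about 70 mm from the pan's centre), hard, 31 mm across and 22 mm thick, 13 g. Origin: its middle.
Things that resemble listed ones, but are neither listed nor needed, are in the scene too. What is shaped like the chestnut2 but orange, purple or red is not meant.

How it is judged:
By the outcome, as a careful person would: the job done as asked, in the order asked, and still so for the second after the job is handed in, with the robot touching nothing.
It also fails if it takes over 72 s, if anything falls off the work surface, if the arm or the gripper's body presses on something with over 40 N, if the wrist force passes 120 N, or if a joint passes its speed limit or range.

## Robot

A 6-joint arm with a two-finger parallel gripper is mounted at the origin on the work surface. World frame = base frame: x ahead of the robot, y to its left, z up, the work surface at z = 0. Lengths are in mm, angles in degrees, forces in N, time in s.
With the tool pointing down it reaches from about 300 to 850 mm from the base axis. Payload 4.2 kg.
Tool frame: the origin (TCP) lies between the finger pads; the fingertips stand 14 mm ahead of it and the grasp point (between the pads) lies 5 mm behind it; z points along the fingers, y is the line along which they close (so a half turn about z gives the same grasp; the last joint's range is limited). The gripper opens to 91 mm and grips with 3 to 60 N. Pads are 32 mm wide; open, the fingers measure 118 mm over their backs; the gripper's body (76 mm by 178 mm) begins 60 mm behind the grasp point.
Start: joints at [-77.75, 18.312, 89.639, -0, 72.044, -1.146], TCP at [133.215, -559.371, 227.976] pointing down, gripper open.
Joint ranges: [-177.97, 177.97], [-48.28, 115.42], [12.27, 149.76], [-77.06, 257.06], [2.81, 150.46], [-146.56, 146.56]. Speed limits (degrees/s): [147.25, 147.25, 180, 180, 180, 180].

## Interface

Orientations are given as [roll, pitch, yaw] about the fixed x, y, z axes, in that order (R = Rz(yaw) Ry(pitch) Rx(roll)).
In Python, from workcell import * gives the robot as it stands. The module is installed in compiled form; this text tells all that it offers.
- The arm moves only by the tool send_rows, never from a script. Its argument "deltas" is a list of rows, each a list of 2 entries, a list of its own where there are three numbers: the shift along the tool's x, y, z normalised to -1 to 1, where 1 is 0.5 m, then the turn, a rotation vector about the tool's x, y, z normalised to -1 to 1, where 1 is 0.5 rad. A call has 1 to 10 rows; each row shifts and turns the commanded pose from where the row before left it, along the tool's axes as they then stand; what a row does not reach is not made up. A row lasts 1/10 s, in which the tool goes at most 50 mm and 8.59 degrees, less where a joint would pass 70% of its speed; a pose out of reach is approached as far as the arm can. A call with a number of a shift or a turn outside -1 to 1 is refused whole. A call with a gripper value outside its range is refused whole. "grip" is the closure, from 0 (fully open) to 1 (shut), set as the call begins (left out, the last holds). The fingers move at their own pace and stop on an object; "grip_force" is the grip in N (left out, the last holds). Time passes only in rows, so rows that do not move let the fingers close. It gives the time, the measured TCP pose, the force, the opening and the grip force at its end, in the units of the state.
- state(): the state, without advancing time (a new reading comes with each control period).
- grab_frame(name): name is "scene" or "top"; returns the picture (400x640x3 uint8, red, green, blue); there is no depth.
- calibration(name): a dict with "mtx" (3x3 intrinsics, pixels), "D" ([k1, k2, p1, p2, k3] as OpenCV has them; the pictures are not rectified), "R" (3x3) and "t" (3): a world point X has camera coordinates R X + t. Camera axes: x right, y down, z forward; pixel columns grow to the right and rows downward; lengths in mm; the calibration is good to about 2 mm. A picture is of the moment at which its call begins. calibration takes no time and is no camera call.
- job_done(): hands the job in; it is judged then, once.
Trained networks look in the newest picture that a camera, given by its name, has taken for a name from the list of things; names that differ only in an ending like _2 or _b are one class to them, and where a whole thing is asked for, a point or a joint stands for the part that bears it (a point fixed in the world has none). Each returns a list of dicts, best first, with "p" (0 to 1); they miss things now and then, are a little off and sometimes report something else, mostly with a low value. They report only what shows in the picture. A call takes as long as a camera call. They do not tell look-alikes from the thing itself.
- trace(camera, label): "pixels" (400x640 bool, what is visible of it) and "bbox" ([left, top, width, height] in pixels, round what is visible of it).
The state is a dict: "time_s": time; "qpos": joint angles; "qvel": joint speeds; "effort": joint torques, N m; "ee_pos": TCP position; "ee_rot": TCP orientation; "force": force on the tool from outside, world axes, zero at the start; "torque": the same for the moment, N m; "gripper_width": finger opening in mm; "gripper_force": force on a finger pad.
Only numpy, scipy, OpenCV 4.12 (cv2) and the standard library are available. Lean on these libraries where they do the work, as an engineer would, in place of code of your own. Each camera call takes 0.05 s, during which the arm holds its last target. There are 200 camera calls.

## Working session

There is one attempt and no reset: what is moved stays moved. The work goes in short steps, Python scripts to look and compute and a tool call to move; the robot and the scene stay as the last step left them, time stands still between calls to the robot, and variables do not carry over. Pictures are saved under pics/ and viewed, at most 10 in all, crops included, and the job is handed in when it is done.

Besides the shell and the picture viewer there is one more tool, called after "Call:" by a JSON object that holds its "fn" and its "kwargs", one argument or row to a line. send_rows: Moves the arm, as the interface text tells. Scaled input: -1 to 1 covers 0.5 m each way for a shift and 0.5 rad each way for a turn. Its arguments: {"type":"object","properties":{"deltas":{"type":"array","items":{"type":"array"}},"grip":{"type":"number"},"grip_force":{"type":"number"}},"required":["deltas"]}

```bash
mkdir -p pics
python3 - <<'E'
from workcell import *
import cv2,numpy as np
for c in ["scene","top"]:
    im=grab_frame(c); cv2.imwrite(f"pics/{c}0.png",im[:,:,::-1])
    k=calibration(c); print(c,k["mtx"],k["D"],k["R"],k["t"], -np.array(k["R"]).T@np.array(k["t"]))
    for l in ["paddle","holder","pan","chestnut1"]:
        for r in trace(c,l): 
            ys,xs=np.nonzero(r["pixels"]); print(l,round(r["p"],2),r["bbox"],xs.mean().round(1),ys.mean().round(1),len(xs))
print(state())
E
```

```text
scene [[447.08776021   0.         324.62521698]
 [  0.         447.08776021 203.59609544]
 [  0.           0.           1.        ]] [-0.0104782  0.         0.         0.         0.       ] [[-0.57655147  0.81692753 -0.01475894]
 [ 0.65273161  0.44965386 -0.60971539]
 [-0.49145687 -0.36116593 -0.79248301]] [ 310.50079403 -404.28550871 1180.22621725] [1022.93990399  354.38938875  693.39278443]
paddle 0.66 [444.9, 196.5, 46.5, 81.8] 467.1 236.3 1540
pan 0.93 [202.4, 102.3, 154.4, 128.6] 279.7 161.7 12976
pan 0.46 [308.8, 158.8, 12.4, 9.1] 315.5 162.9 150
pan 0.42 [445.6, 196.0, 45.5, 82.8] 467.0 236.3 1539
chestnut1 0.71 [345.8, 227.7, 21.0, 15.4] 354.7 234.7 204
chestnut1 0.69 [263.4, 139.0, 14.2, 13.9] 270.9 146.3 138
chestnut1 0.65 [238.2, 256.2, 17.1, 19.4] 245.0 266.3 216
chestnut1 0.63 [241.8, 161.6, 11.9, 11.8] 248.1 167.3 169
chestnut1 0.59 [291.5, 177.5, 16.4, 14.5] 297.0 186.8 171
chestnut1 0.57 [388.4, 197.7, 13.8, 12.9] 394.5 204.9 166
chestnut1 0.55 [254.9, 183.7, 12.8, 18.8] 262.1 189.8 181
chestnut1 0.43 [308.3, 155.0, 15.8, 17.4] 315.7 162.7 167
top [[515.061935     0. 
[... 1026 characters left out ...]
14.2, 13.4] 361.5 238.6 149
{'time_s': 0.5, 'qpos': array([-7.77481400e+01,  1.83148388e+01,  8.96417041e+01, -7.06325947e-05,
        7.20441879e+01, -1.14753198e+00]), 'qvel': array([0.03646141, 0.00962177, 0.04436528, 0.01077445, 0.04492185,
       0.04523907]), 'effort': array([-8.92774679e-04, -4.11994135e+01, -2.32040370e+01,  7.26280664e-02,
        3.85604112e-02, -1.29280735e-05]), 'ee_pos': array([ 133.23292037, -559.34758508,  227.92808244]), 'ee_rot': array([-1.79999268e+02,  5.25423382e-05,  1.33994138e+01]), 'force': array([ 0.32574463, -0.18596891,  0.12775894]), 'torque': array([-0.0235392 ,  0.04101439,  0.03579727]), 'gripper_force': 0.0, 'gripper_width': 91.44807529765048}
```

View pics/scene0.png

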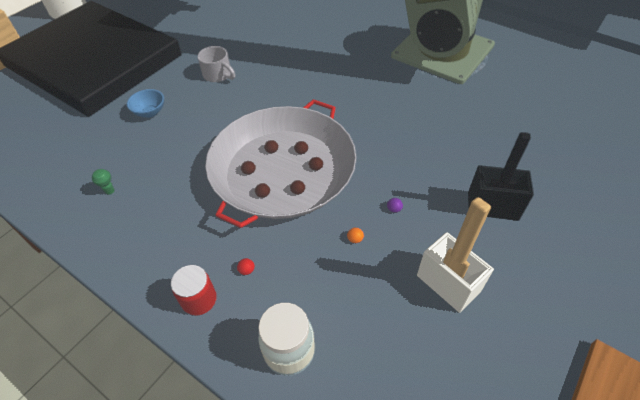

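View pics/top0.png

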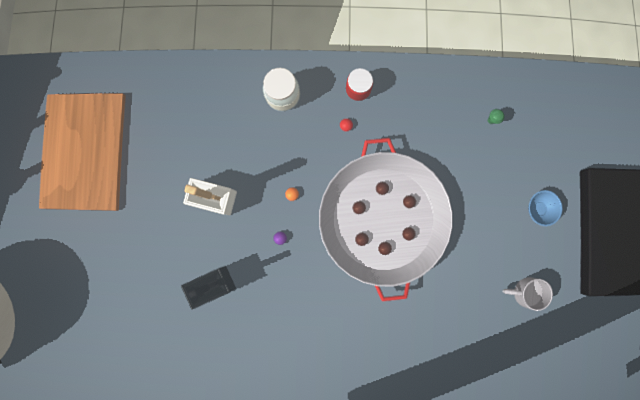

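```bash
cat > h.py <<'E'
from workcell import *
import cv2,numpy as np
from scipy.spatial.transform import Rotation as Ro
def proj(c,X):
    k=calibration(c); return cv2.projectPoints(np.asarray(X,float).reshape(-1,1,3),cv2.Rodrigues(np.array(k["R"]))[0],np.array(k["t"]),np.array(k["mtx"]),np.array(k["D"]))[0][:,0]
def ray(c,px,z):
    k=calibration(c);R=np.array(k["R"]);C=-R.T@np.array(k["t"])
    u=cv2.undistortPoints(np.array(px,float).reshape(-1,1,2),np.array(k["mtx"]),np.array(k["D"]))[:,0]
    d=np.c_[u,np.ones(len(u))]@R
    return C+d*((z-C[2])/d[:,2])[:,None]
E
python3 - <<'E'
from h import *
a=cv2.imread("pics/scene0.png");b=cv2.imread("pics/top0.png")
A=cv2.resize(a[190:315,410:510],None,fx=4,fy=4,interpolation=cv2.INTER_CUBIC)
B=cv2.resize(b[165:225,175:245],None,fx=5.7,fy=5.7,interpolation=cv2.INTER_CUBIC)
o=np.zeros((500,800,3),np.uint8);o[:,:400]=A;o[:B.shape[0],401:401+399]=B[:,:399];cv2.imwrite("pics/crop1.png",o)
ch=[(358.0,207.1),(361.5,238.6),(408.9,233.6),(409.3,201.1),(382,188),(385,248)]
print("top nuts",ray("top",ch,15).round(0))
print("scene nuts",ray("scene",[(270.9,146.3),(248.1,167.3),(297,186.8),(262.1,189.8),(315.7,162.7),(301,147)],15).round(0))
print("pan",ray("top",[(385.5,219)],48), "bbox ends",ray("top",[(320,219),(452,219),(385,153),(385,286),(378,138),(396,301)],48).round(0))
E
```

```text
top nuts [[ 600.  -23.   15.]
 [ 528.  -33.   15.]
 [ 541. -141.   15.]
 [ 616. -141.   15.]
 [ 644.  -78.   15.]
 [ 508.  -86.   15.]]
scene nuts [[ 541. -138.   15.]
 [ 615. -138.   15.]
 [ 599.  -24.   15.]
 [ 644.  -76.   15.]
 [ 526.  -31.   15.]
 [ 507.  -84.   15.]]
pan [[572.71612184 -82.64747877  48.        ]] bbox ends [[ 570.   62.   48.]
 [ 575. -232.   48.]
 [ 720.  -80.   48.]
 [ 425.  -84.   48.]
 [ 754.  -64.   48.]
 [ 392. -109.   48.]]
```

View pics/crop1.png

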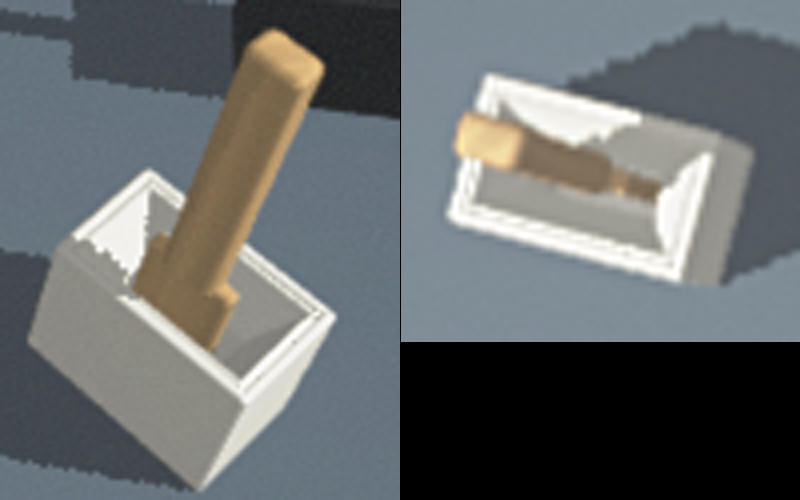

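Run:
```python
from h import *
from scipy.optimize import least_squares
S=np.array([(150,170),(335,318),(243,400),(62,245),(200,490),(32,343)])/4+[410,190]
T=(np.array([(488,73),(715,137),(680,280),(450,217)])-[401,0])/5.7+[175,165]
print(ray("scene",S[:4],80).round(0));print(ray("top",T,80).round(0))
def cor(p,z):
    c,s=np.cos(p[2]),np.sin(p[2]);return np.array([[p[0]+c*a-s*b,p[1]+s*a+c*b,z] for a,b in[(29,46),(29,-46),(-29,-46),(-29,46)]])
# corner sets are matched by nearest
def near(P,Q): 
    d=np.linalg.norm(P[:,None]-Q[None],axis=2); j=d.argmin(1); return (P-Q[j]).ravel()
f=lambda p:np.r_[near(S[:4],proj("scene",cor(p,80))),near(S[4:],proj("scene",cor(p,0))),near(T,proj("top",cor(p,80)))]
c0=np.r_[ray("top",T,80)[:,:2]].mean(0)
for y0 in (-0.35,0.35):
    r=least_squares(f,[*c0,y0]);print(r.x[:2],np.degrees(r.x[2]),r.cost,r.fun.round(1))
# paddle top centre
s=np.array([[285/4+410,62/4+190]]);t=np.array([[(489-401)/5.7+175,140/5.7+165]])
g=lambda X:np.r_[(proj("scene",[X])-s).ravel(),(proj("top",[X])-t).ravel()]
q=least_squares(g,[400,400,225]);print("top of handle",q.x,q.fun)
```

```text
[[577. 276.  80.]
 [599. 365.  80.]
 [652. 350.  80.]
 [630. 263.  80.]]
[[653. 347.  80.]
 [630. 258.  80.]
 [575. 270.  80.]
 [597. 360.  80.]]
[613.62565278 312.31244578] -13.672006983628183 10.569858348789737 [-0.   1.3 -0.3  1.6  0.1 -0.5  1.4 -0.   1.2 -0.2  1.4  0.3  1.3  0.1
  1.1  0.6  2.1 -0.2  1.8 -0.3]
[630.57222722 310.81335324] 2.5735483388264813 547.56671695198 [ 14.1  -7.8   5.7   2.8  -3.5  -5.7  -7.9  11.   -2.   -5.1  -7.4  10.8
   4.8   2.3   2.8 -12.   -3.4  13.1  -2.    1.1]
top of handle [615.11299474 310.68147756 220.50905591] [-0.67077881 -0.03799601 -0.95850737  0.31663619]
```

The paddle is the pale handle in the white box, at top ≈(205,192) and scene ≈(465,235). The other candidate, at top ≈(208,287) and scene ≈(515,155), is the black turner in its dark holder. The crop shows pale wood in the white holder, so the first one is the one meant. I'm moving there now.

Call:
{"fn": "send_rows", "kwargs": {
  "deltas": [
    [[0.0609, -0.0668, -0.012], [0, 0, 0]],
    [[0.0609, -0.0668, -0.012], [0, 0, 0]],
    [[0.0609, -0.0668, -0.012], [0, 0, 0]],
    [[0.0609, -0.0668, -0.012], [0, 0, 0]],
    [[0.0609, -0.0668, -0.012], [0, 0, 0]],
    [[0.0609, -0.0668, -0.012], [0, 0, 0]],
    [[0.0609, -0.0668, -0.012], [0, 0, 0]],
    [[0.0609, -0.0668, -0.012], [0, 0, 0]],
    [[0.0609, -0.0668, -0.012], [0, 0, 0]],
    [[0.0609, -0.0668, -0.012], [0, 0, 0]]
  ],
  "grip": 0
}}

```text
time_s: 1.5
ee_pos: [352.5, -162.2, 288.5]
ee_rot: [179.9, -0.1, 13.4]
force: [0.6, 0.0, 0.1]
gripper_width: 91.1
gripper_force: 0.0
```

Call:
{"fn": "send_rows", "kwargs": {
  "deltas": [
    [[0.0609, -0.0668, 0], [0, 0, 0]],
    [[0.0609, -0.0668, 0], [0, 0, 0]],
    [[0.0609, -0.0668, 0], [0, 0, 0]],
    [[0.0609, -0.0668, 0], [0, 0, 0]],
    [[0.0609, -0.0668, 0], [0, 0, 0]],
    [[0.0609, -0.0668, 0], [0, 0, 0]],
    [[0.0609, -0.0668, 0], [0, 0, 0]],
    [[0.0609, -0.0668, 0], [0, 0, 0]],
    [[0.0609, -0.0668, 0], [0, 0, 0]],
    [[0.0609, -0.0668, 0], [0, 0, 0]]
  ]
}}

```text
time_s: 2.5
ee_pos: [571.5, 233.4, 287.9]
ee_rot: [180.0, -0.0, 13.4]
force: [1.5, 0.5, 0.6]
gripper_width: 91.4
gripper_force: 0.0
```

Call:
{"fn": "send_rows", "kwargs": {
  "deltas": [
    [[0.0609, -0.0668, 0], [0, 0, 0]],
    [[0.0609, -0.0668, 0], [0, 0, 0]],
    [[0, 0, 0], [0, 0, -0.2744]],
    [[0, 0, 0], [0, 0, -0.2744]],
    [[0, 0, 0], [0, 0, -0.2744]],
    [[0, 0, 0], [0, 0, -0.2744]],
    [[0, 0, 0], [0, 0, -0.2744]],
    [[0, 0, 0], [0, 0, -0.2744]],
    [[0, 0, 0], [0, 0, -0.2744]],
    [[0, 0, 0], [0, 0, -0.2744]]
  ]
}}

```text
time_s: 3.5
ee_pos: [614.6, 310.6, 287.8]
ee_rot: [-180.0, 0.0, 76.6]
force: [-0.5, -0.0, 0.1]
gripper_width: 91.1
gripper_force: 0.0
```

Call:
{"fn": "send_rows", "kwargs": {
  "deltas": [
    [[0, 0, 0.03], [0, 0, 0]],
    [[0, 0, 0.03], [0, 0, 0]],
    [[0, 0, 0.03], [0, 0, 0]],
    [[0, 0, 0.03], [0, 0, 0]],
    [[0, 0, 0.03], [0, 0, 0]],
    [[0, 0, 0.03], [0, 0, 0]],
    [[0, 0, 0.026], [0, 0, 0]],
    [[0, 0, 0], [0, 0, 0]]
  ]
}}

```text
time_s: 4.3
ee_pos: [613.6, 310.1, 182.5]
ee_rot: [-179.8, 0.2, 76.3]
force: [-0.0, 0.2, -0.6]
gripper_width: 91.3
gripper_force: 0.0
```

Call:
{"fn": "send_rows", "kwargs": {
  "deltas": [
    [[0, 0, 0], [0, 0, 0]],
    [[0, 0, 0], [0, 0, 0]],
    [[0, 0, 0], [0, 0, 0]],
    [[0, 0, 0], [0, 0, 0]],
    [[0, 0, 0], [0, 0, 0]],
    [[0, 0, 0], [0, 0, 0]],
    [[0, 0, 0], [0, 0, 0]],
    [[0, 0, 0], [0, 0, 0]],
    [[0, 0, 0], [0, 0, 0]],
    [[0, 0, 0], [0, 0, 0]]
  ],
  "grip": 1,
  "grip_force": 30
}}

```text
time_s: 5.3
ee_pos: [614.6, 310.6, 184.9]
ee_rot: [-180.0, 0.0, 76.3]
force: [-0.1, 0.2, -0.3]
gripper_width: 16.1
gripper_force: 30.0
```

Call:
{"fn": "send_rows", "kwargs": {
  "deltas": [
    [[0, 0, -0.01], [0, 0, 0]],
    [[0, 0, -0.02], [0, 0, 0]],
    [[0, 0, -0.02], [0, 0, 0]],
    [[0, 0, -0.03], [0, 0, 0]],
    [[0, 0, -0.03], [0, 0, 0]],
    [[0, 0, -0.03], [0, 0, 0]],
    [[0, 0, -0.03], [0, 0, 0]],
    [[0, 0, -0.02], [0, 0, 0]],
    [[0, 0, 0], [0, 0, 0]]
  ]
}}

```text
time_s: 6.2
ee_pos: [615.4, 311.0, 282.4]
ee_rot: [179.8, -0.2, 76.3]
force: [-0.8, 0.1, -0.2]
gripper_width: 15.6
gripper_force: 30.0
```

Run:
```python
from h import *
s=state();p=s["ee_pos"];print(p,s["gripper_width"],s["force"])
a=grab_frame("scene")[:,:,::-1].copy();b=grab_frame("top")[:,:,::-1].copy()
def draw(im,c,ox,oy,f):
    R=Ro.from_euler('xyz',s["ee_rot"],degrees=True).as_matrix()
    out=cv2.resize(im[oy:oy+150,ox:ox+130],None,fx=f,fy=f,interpolation=cv2.INTER_CUBIC)
    for (hx,hy,z0,z1) in [(20,4.5,0,85),(12,8,80,220)]:
        P=[p+R@[sx*hx,sy*hy,(185-5-z)*1.0] for z in(z0,z1) for sx,sy in[(1,1),(1,-1),(-1,-1),(-1,1)]]
        q=((proj(c,P)-[ox,oy]+.5)*f).astype(int)
        for i in range(4):
            cv2.line(out,q[i],q[(i+1)%4],(0,255,0));cv2.line(out,q[4+i],q[4+(i+1)%4],(0,255,0));cv2.line(out,q[i],q[i+4],(0,255,0))
    return out
o=np.hstack([draw(a,"scene",400,150,3),draw(b,"top",140,120,3)]);cv2.imwrite("pics/lift.png",o)
```

```text
[615.35810252 310.97421926 282.44739813] 15.591298246680015 [-0.77998038  0.07157849 -0.24540785]
```

View pics/lift.png

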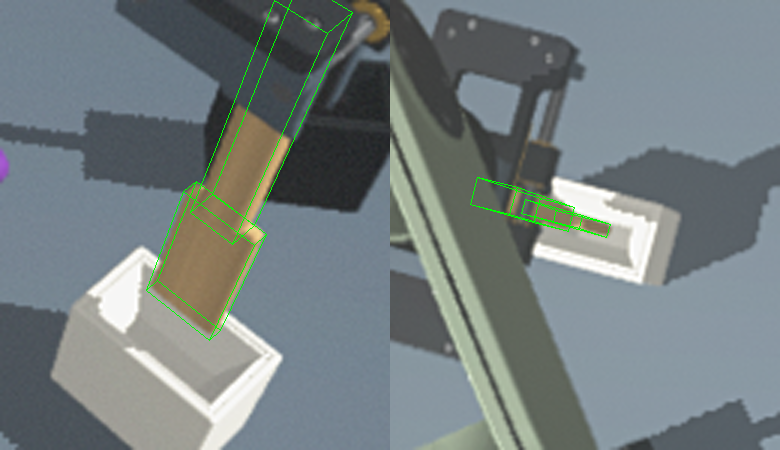

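Call:
{"fn": "send_rows", "kwargs": {
  "deltas": [
    [[-0.0812, 0.0248, 0], [0, 0, 0]],
    [[-0.0812, 0.0248, 0], [0, 0, 0]],
    [[-0.0812, 0.0248, 0], [0, 0, 0]],
    [[-0.0812, 0.0248, 0], [0, 0, 0]],
    [[-0.0812, 0.0248, 0], [0, 0, 0]],
    [[-0.0812, 0.0248, 0], [0, 0, 0]],
    [[-0.0812, 0.0248, 0], [0, 0, 0]],
    [[-0.0812, 0.0248, 0], [0, 0, 0]],
    [[-0.0812, 0.0248, 0], [0, 0, 0]],
    [[-0.0812, 0.0248, 0], [0, 0, 0]]
  ]
}}

```text
time_s: 7.3
ee_pos: [638.3, -114.8, 278.8]
ee_rot: [-179.9, 0.0, 76.3]
force: [0.1, -0.6, -1.2]
gripper_width: 15.8
gripper_force: 30.0
```

Call:
{"fn": "send_rows", "kwargs": {
  "deltas": [
    [[0, 0, 0], [0, 0, 0.25]],
    [[0, 0, 0], [0, 0, 0.25]],
    [[0, 0, 0], [0, 0, 0.25]],
    [[0, 0, 0], [0, 0, 0.25]],
    [[0, 0, 0], [0, 0, 0.25]],
    [[0, 0, 0], [0, 0, 0.25]],
    [[0, 0, 0], [0, 0, 0.25]],
    [[0, 0, 0], [0, 0, 0.25]],
    [[0, 0, 0], [0, 0, 0.25]],
    [[0, 0, 0], [0, 0, 0.25]]
  ]
}}

```text
time_s: 8.3
ee_pos: [638.4, -113.1, 278.7]
ee_rot: [-180.0, 0.1, 4.4]
force: [0.8, 0.2, -0.4]
gripper_width: 15.8
gripper_force: 30.0
```

Call:
{"fn": "send_rows", "kwargs": {
  "deltas": [
    [[0, 0, 0], [0, 0, 0.25]],
    [[0, 0, 0], [0, 0, 0.25]],
    [[0, 0, 0], [0, 0, 0.25]],
    [[0, 0, 0], [0, 0, 0.25]],
    [[0, 0, 0], [0, 0, 0]],
    [[0, 0, 0], [0, 0, 0]]
  ]
}}

```text
time_s: 8.9
ee_pos: [638.6, -113.1, 279.2]
ee_rot: [180.0, 0.1, -23.8]
force: [0.2, 1.0, -0.7]
gripper_width: 15.9
gripper_force: 30.0
```

Lower, foot to about 9 mm, then sweep round the ring.

Call:
{"fn": "send_rows", "kwargs": {
  "deltas": [
    [[0, 0, 0.03], [0, 0, 0]],
    [[0, 0, 0.03], [0, 0, 0]],
    [[0, 0, 0.03], [0, 0, 0]],
    [[0, 0, 0.03], [0, 0, 0]],
    [[0, 0, 0.03], [0, 0, 0]],
    [[0, 0, 0.02], [0, 0, 0]],
    [[0, 0, 0.012], [0, 0, 0]],
    [[0, 0, 0], [0, 0, 0]],
    [[0, 0, 0], [0, 0, 0]]
  ]
}}

```text
time_s: 9.8
ee_pos: [639.2, -113.3, 189.5]
ee_rot: [-180.0, -0.1, -24.0]
force: [-0.7, 0.2, 0.1]
gripper_width: 15.5
gripper_force: 30.0
```

Call:
{"fn": "send_rows", "kwargs": {
  "deltas": [
    [[-0.0008, -0.015, 0], [0, 0, -0.21]],
    [[-0.0008, -0.015, 0], [0, 0, -0.21]],
    [[-0.0008, -0.015, 0], [0, 0, -0.21]],
    [[-0.0008, -0.015, 0], [0, 0, -0.21]],
    [[-0.0008, -0.015, 0], [0, 0, -0.21]],
    [[-0.0008, -0.015, 0], [0, 0, -0.21]],
    [[-0.0008, -0.015, 0], [0, 0, -0.21]],
    [[-0.0008, -0.015, 0], [0, 0, -0.21]],
    [[-0.0008, -0.015, 0], [0, 0, -0.21]],
    [[-0.0008, -0.015, 0], [0, 0, -0.21]]
  ]
}}

```text
time_s: 10.8
ee_pos: [631.7, -41.6, 190.0]
ee_rot: [179.9, -0.1, 36.4]
force: [-0.4, -0.2, -2.1]
gripper_width: 15.6
gripper_force: 30.0
```

Call:
{"fn": "send_rows", "kwargs": {
  "deltas": [
    [[-0.0008, -0.015, 0], [0, 0, -0.21]],
    [[-0.0008, -0.015, 0], [0, 0, -0.21]],
    [[-0.0008, -0.015, 0], [0, 0, -0.21]],
    [[-0.0008, -0.015, 0], [0, 0, -0.21]],
    [[-0.0008, -0.015, 0], [0, 0, -0.21]],
    [[-0.0008, -0.015, 0], [0, 0, -0.21]],
    [[-0.0008, -0.015, 0], [0, 0, -0.21]],
    [[-0.0008, -0.015, 0], [0, 0, -0.21]],
    [[-0.0008, -0.015, 0], [0, 0, -0.21]],
    [[-0.0008, -0.015, 0], [0, 0, -0.21]]
  ]
}}

```text
time_s: 11.8
ee_pos: [565.9, -12.9, 190.1]
ee_rot: [179.9, 0.0, 96.6]
force: [0.5, 0.4, -0.7]
gripper_width: 16.1
gripper_force: 30.0
```

Run:
```python
from h import *
a=grab_frame("scene")[:,:,::-1]
cv2.imwrite("pics/stir1.png",cv2.resize(a[60:260,170:400],None,fx=3,fy=3))
```

```text
(no output)
```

View pics/stir1.png

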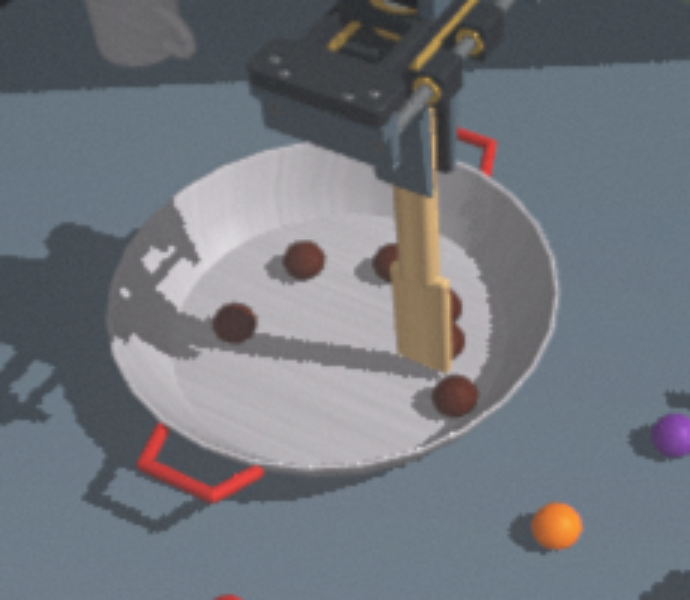

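One chestnut has slipped out toward the wall at crop (455,397) and has moved well over 2 cm. Two are ahead of the blade, and all six are in the pan. I'm continuing the sweep.

Call:
{"fn": "send_rows", "kwargs": {
  "deltas": [
    [[-0.0008, -0.015, 0], [0, 0, -0.21]],
    [[-0.0008, -0.015, 0], [0, 0, -0.21]],
    [[-0.0008, -0.015, 0], [0, 0, -0.21]],
    [[-0.0008, -0.015, 0], [0, 0, -0.21]],
    [[-0.0008, -0.015, 0], [0, 0, -0.21]],
    [[-0.0008, -0.015, 0], [0, 0, -0.21]],
    [[-0.0008, -0.015, 0], [0, 0, -0.21]],
    [[-0.0008, -0.015, 0], [0, 0, -0.21]],
    [[-0.0008, -0.015, 0], [0, 0, -0.21]],
    [[-0.0008, -0.015, 0], [0, 0, -0.21]]
  ]
}}

```text
time_s: 12.85
ee_pos: [508.3, -55.9, 189.9]
ee_rot: [180.0, 0.1, 156.7]
force: [-0.0, 0.2, -0.8]
gripper_width: 15.6
gripper_force: 30.0
```

Call:
{"fn": "send_rows", "kwargs": {
  "deltas": [
    [[-0.0008, -0.015, 0], [0, 0, -0.21]],
    [[-0.0008, -0.015, 0], [0, 0, -0.21]],
    [[-0.0008, -0.015, 0], [0, 0, -0.21]],
    [[-0.0008, -0.015, 0], [0, 0, -0.21]],
    [[-0.0008, -0.015, 0], [0, 0, -0.21]],
    [[-0.0008, -0.015, 0], [0, 0, -0.21]],
    [[-0.0008, -0.015, 0], [0, 0, -0.21]],
    [[-0.0008, -0.015, 0], [0, 0, -0.21]],
    [[0, 0, 0], [0, 0, 0]]
  ]
}}

```text
time_s: 13.75
ee_pos: [509.4, -114.8, 189.7]
ee_rot: [-179.9, 0.1, -155.5]
force: [-1.1, -0.2, -0.1]
gripper_width: 15.9
gripper_force: 30.0
```

```bash
cat > nuts.py <<'E'
from h import *
import sys
st=np.array([[600,-23.5],[527,-32],[507,-85],[541,-139.5],[615.5,-139.5],[644,-77]])
a=grab_frame("scene")[:,:,::-1]
cv2.imwrite(f"pics/{sys.argv[1]}.png",cv2.resize(a[60:260,170:400],None,fx=3,fy=3))
N=[]
for r in trace("scene","chestnut1"):
    ys,xs=np.nonzero(r["pixels"])
    if len(xs)<20: continue
    X=ray("scene",[(xs.mean(),ys.mean())],15)[0]
    if np.hypot(X[0]-573,X[1]+84)<140:
        print(round(r["p"],2),len(xs),"crop",((xs.mean()-170)*3).round(),((ys.mean()-60)*3).round(),X[:2].round(),"ang",np.degrees(np.arctan2(X[1]+84,X[0]-573)).round(),"r",np.hypot(X[0]-573,X[1]+84).round(),"mind to starts",np.linalg.norm(st-X[:2],axis=1).round())
E
python3 nuts.py stir2
```

```text
0.73 139 crop 421.0 229.0 [469. -86.] ang -179.0 r 104.0 mind to starts [145.  79.  38.  89. 156. 175.]
0.72 149 crop 298.0 259.0 [ 543. -140.] ang -118.0 r 63.0 mind to starts [130. 109.  66.   2.  72. 119.]
0.7 178 crop 231.0 323.0 [ 616. -139.] ang -52.0 r 70.0 mind to starts [117. 140. 122.  75.   1.  68.]
0.66 131 crop 471.0 269.0 [482. -34.] ang 151.0 r 104.0 mind to starts [118.  45.  57. 121. 170. 168.]
0.51 97 crop 327.0 239.0 [ 516. -136.] ang -138.0 r 77.0 mind to starts [140. 105.  52.  25. 100. 141.]
0.45 179 crop 454.0 395.0 [582.  23.] ang 85.0 r 107.0 mind to starts [ 50.  77. 131. 168. 166. 118.]
```

View pics/stir2.png

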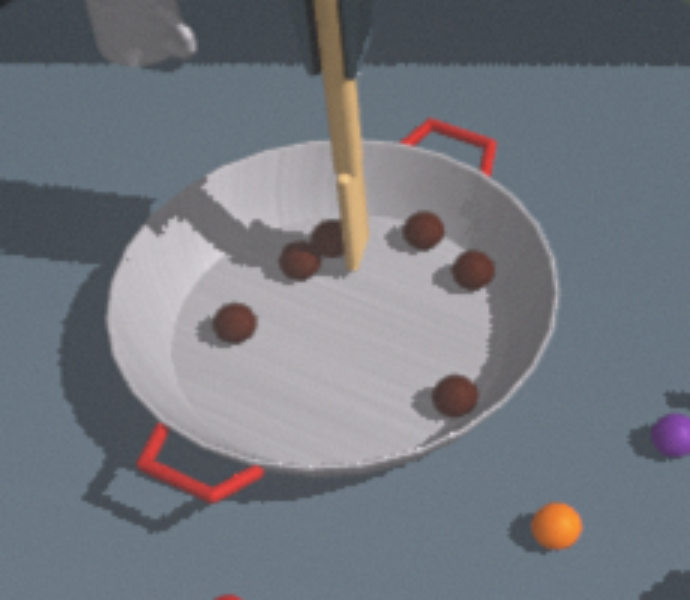

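D at crop (298,259) and E at (231,323) haven't moved; the other four are 25 mm or more from every start point. I'll push D outward with the blade's face, then E sideways.

Call:
{"fn": "send_rows", "kwargs": {
  "deltas": [
    [[0, 0, -0.03], [0, 0, 0]],
    [[0, 0, -0.03], [0, 0, 0]],
    [[0, 0, -0.03], [0, 0, 0]],
    [[0, 0, 0], [0, 0, 0.262]],
    [[0, 0, 0], [0, 0, 0.262]],
    [[0, 0, 0], [0, 0, 0.262]],
    [[0, 0, 0], [0, 0, 0.262]],
    [[0, 0, 0], [0, 0, 0.262]],
    [[0, 0, 0], [0, 0, 0.262]],
    [[0, 0, 0], [0, 0, 0.262]]
  ]
}}

```text
time_s: 14.85
ee_pos: [508.4, -113.6, 234.2]
ee_rot: [180.0, 0.0, 151.7]
force: [-0.0, 0.9, -0.8]
gripper_width: 15.9
gripper_force: 30.0
```

Call:
{"fn": "send_rows", "kwargs": {
  "deltas": [
    [[-0.0417, 0.0221, 0], [0, 0, 0]],
    [[-0.0417, 0.0221, 0], [0, 0, 0]],
    [[0, 0, 0], [0, 0, 0]],
    [[0, 0, 0.03], [0, 0, 0]],
    [[0, 0, 0.03], [0, 0, 0]],
    [[0, 0, 0.03], [0, 0, 0]],
    [[0, 0, 0], [0, 0, 0]]
  ]
}}

```text
time_s: 15.55
ee_pos: [553.7, -113.3, 187.1]
ee_rot: [-179.9, -0.3, 152.0]
force: [-0.7, -0.2, -0.5]
gripper_width: 15.9
gripper_force: 30.0
```

Call:
{"fn": "send_rows", "kwargs": {
  "deltas": [
    [[0, -0.014, 0], [0, 0, 0]],
    [[0, -0.014, 0], [0, 0, 0]],
    [[0, -0.014, 0], [0, 0, 0]],
    [[0, -0.014, 0], [0, 0, 0]],
    [[0, -0.014, 0], [0, 0, 0]],
    [[0, -0.014, 0], [0, 0, 0]],
    [[0, 0, 0], [0, 0, 0]]
  ]
}}

```text
time_s: 16.25
ee_pos: [535.4, -152.1, 189.0]
ee_rot: [-180.0, 0.0, 152.0]
force: [-0.3, 0.3, -0.5]
gripper_width: 16.3
gripper_force: 30.0
```

Call:
{"fn": "send_rows", "kwargs": {
  "deltas": [
    [[0, 0.03, 0], [0, 0, 0]],
    [[0, 0, -0.03], [0, 0, 0]],
    [[0, 0, -0.03], [0, 0, 0]],
    [[0, 0, -0.03], [0, 0, 0]],
    [[0, 0, 0], [0, 0, 0.258]],
    [[0, 0, 0], [0, 0, 0.258]],
    [[0, 0, 0], [0, 0, 0.258]],
    [[0, 0, 0], [0, 0, 0.258]],
    [[0, 0, 0], [0, 0, 0.258]],
    [[0, 0, 0], [0, 0, 0]]
  ]
}}

```text
time_s: 17.25
ee_pos: [543.5, -136.7, 233.8]
ee_rot: [180.0, -0.0, 115.2]
force: [-0.3, 0.0, -1.9]
gripper_width: 16.3
gripper_force: 30.0
```

Call:
{"fn": "send_rows", "kwargs": {
  "deltas": [
    [[-0.031, 0.035, 0], [0, 0, 0]],
    [[-0.031, 0.035, 0], [0, 0, 0]],
    [[0, 0, 0], [0, 0, 0]],
    [[0, 0, 0.03], [0, 0, 0]],
    [[0, 0, 0.03], [0, 0, 0]],
    [[0, 0, 0.03], [0, 0, 0]],
    [[0, 0, 0], [0, 0, 0]]
  ]
}}

```text
time_s: 17.95
ee_pos: [586.2, -149.9, 186.7]
ee_rot: [-179.8, -0.2, 115.3]
force: [-0.1, -0.1, -1.5]
gripper_width: 16.0
gripper_force: 30.0
```

Call:
{"fn": "send_rows", "kwargs": {
  "deltas": [
    [[0, 0.016, 0], [0, 0, 0]],
    [[0, 0.016, 0], [0, 0, 0]],
    [[0, 0.016, 0], [0, 0, 0]],
    [[0, 0.016, 0], [0, 0, 0]],
    [[0, 0.016, 0], [0, 0, 0]],
    [[0, 0.016, 0], [0, 0, 0]],
    [[0, 0, 0], [0, 0, 0]]
  ]
}}

```text
time_s: 18.65
ee_pos: [632.4, -130.1, 188.8]
ee_rot: [180.0, 0.0, 115.2]
force: [-0.4, 0.2, -1.2]
gripper_width: 16.2
gripper_force: 30.0
```

Call:
{"fn": "send_rows", "kwargs": {
  "deltas": [
    [[0, -0.03, 0], [0, 0, 0]],
    [[0, 0, -0.03], [0, 0, 0]],
    [[0, 0, -0.04], [0, 0, 0]],
    [[0, 0, -0.04], [0, 0, 0]],
    [[0, 0, -0.04], [0, 0, 0]],
    [[0, 0, -0.034], [0, 0, 0]],
    [[0, 0, 0], [0, 0, 0]]
  ]
}}

```text
time_s: 19.35
ee_pos: [618.7, -137.4, 283.7]
ee_rot: [179.8, 0.2, 115.1]
force: [0.0, -0.6, -0.3]
gripper_width: 15.4
gripper_force: 30.0
```

```bash
python3 nuts.py stir3
```

```text
0.74 155 crop 217.0 368.0 [ 652. -121.] ang -25.0 r 87.0 mind to starts [110. 153. 149. 113.  41.  44.]
0.72 142 crop 421.0 229.0 [469. -86.] ang -179.0 r 104.0 mind to starts [145.  79.  38.  89. 156. 175.]
0.66 148 crop 454.0 393.0 [581.  22.] ang 86.0 r 107.0 mind to starts [ 50.  76. 130. 167. 165. 118.]
0.65 128 crop 333.0 226.0 [ 503. -141.] ang -141.0 r 90.0 mind to starts [152. 111.  56.  38. 112. 154.]
0.64 135 crop 471.0 269.0 [482. -34.] ang 151.0 r 104.0 mind to starts [118.  45.  57. 121. 170. 168.]
0.47 156 crop 281.0 231.0 [ 528. -169.] ang -118.0 r 96.0 mind to starts [162. 137.  87.  32.  92. 148.]
```

View pics/stir3.png

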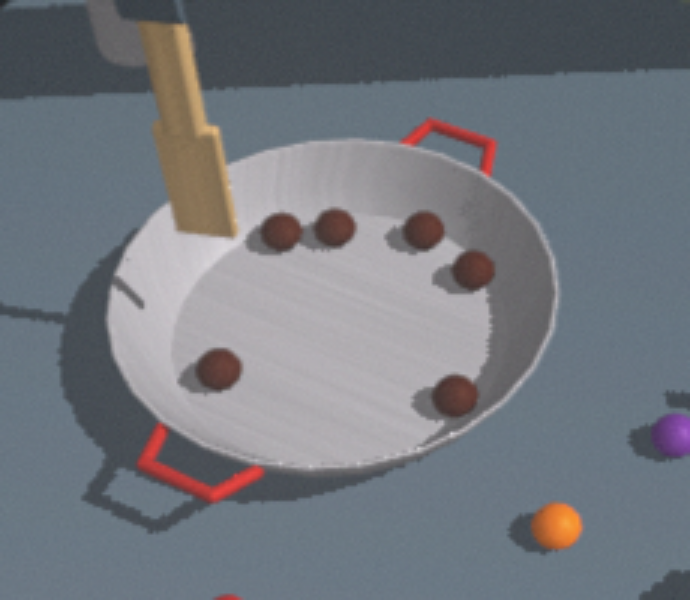

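All six are in the pan and at least 32 mm from every start position. Returning to the holder.

Call:
{"fn": "send_rows", "kwargs": {
  "deltas": [
    [[0, 0, 0], [0, 0, 0.2716]],
    [[0, 0, 0], [0, 0, 0.2716]],
    [[0, 0, 0], [0, 0, 0.2716]],
    [[0, 0, 0], [0, 0, 0.2716]],
    [[0, 0, 0], [0, 0, 0.2716]]
  ]
}}

```text
time_s: 19.95
ee_pos: [617.0, -136.9, 279.0]
ee_rot: [-179.8, 0.0, 75.9]
force: [0.6, -0.1, -0.7]
gripper_width: 15.7
gripper_force: 30.0
```

Call:
{"fn": "send_rows", "kwargs": {
  "deltas": [
    [[0.0868, -0.022, 0], [0, 0, 0]],
    [[0.0868, -0.022, 0], [0, 0, 0]],
    [[0.0868, -0.022, 0], [0, 0, 0]],
    [[0.0868, -0.022, 0], [0, 0, 0]],
    [[0.0868, -0.022, 0], [0, 0, 0]],
    [[0.0868, -0.022, 0], [0, 0, 0]],
    [[0.0868, -0.022, 0], [0, 0, 0]],
    [[0.0868, -0.022, 0], [0, 0, 0]],
    [[0.0868, -0.022, 0], [0, 0, 0]],
    [[0.0868, -0.022, 0], [0, 0, 0]]
  ]
}}

```text
time_s: 20.95
ee_pos: [613.4, 312.2, 279.0]
ee_rot: [-179.9, 0.1, 76.2]
force: [0.0, 0.4, -0.3]
gripper_width: 15.7
gripper_force: 30.0
```

Call:
{"fn": "send_rows", "kwargs": {
  "deltas": [
    [[0, 0, 0], [0, 0, 0]],
    [[0, 0, 0], [0, 0, 0]],
    [[0, 0, 0], [0, 0, 0]],
    [[0, 0, 0], [0, 0, 0]]
  ]
}}

```text
time_s: 21.35
ee_pos: [614.3, 309.2, 280.6]
ee_rot: [-180.0, 0.0, 76.1]
force: [-0.1, 1.0, 0.2]
gripper_width: 15.8
gripper_force: 30.0
```

Run:
```python
from h import *
s=state();p=s["ee_pos"];print(p,s["ee_rot"])
a=grab_frame("scene")[:,:,::-1].copy()
ox,oy,f=400,150,3
R=Ro.from_euler('xyz',s["ee_rot"],degrees=True).as_matrix()
out=cv2.resize(a[oy:oy+170,ox:ox+130],None,fx=f,fy=f,interpolation=cv2.INTER_CUBIC)
for (hx,hy,z0,z1) in [(20,4.5,0,85),(12,8,80,220)]:
    P=[p+R@[sx*hx,sy*hy,(185-5-z)*1.0] for z in(z0,z1) for sx,sy in[(1,1),(1,-1),(-1,-1),(-1,1)]]
    q=((proj("scene",P)-[ox,oy]+.5)*f).astype(int)
    for i in range(4):
        cv2.line(out,q[i],q[(i+1)%4],(0,255,0));cv2.line(out,q[4+i],q[4+(i+1)%4],(0,255,0));cv2.line(out,q[i],q[i+4],(0,255,0))
cv2.imwrite("pics/ret.png",out)
```

```text
[614.3226187  309.18334546 280.63110648] [-1.79978137e+02  4.96053164e-02  7.61309894e+01]
```

View pics/ret.png

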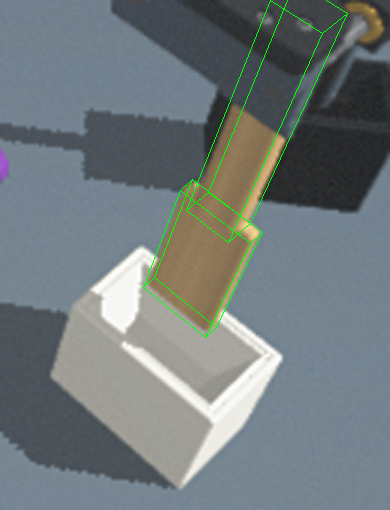

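The paddle sits in the hand as it did before. I'm lowering it into the slot.

Call:
{"fn": "send_rows", "kwargs": {
  "deltas": [
    [[0.003, 0, 0], [0, 0, 0]],
    [[0, 0, 0.02], [0, 0, 0]],
    [[0, 0, 0.02], [0, 0, 0]],
    [[0, 0, 0.02], [0, 0, 0]],
    [[0, 0, 0.02], [0, 0, 0]],
    [[0, 0, 0.02], [0, 0, 0]],
    [[0, 0, 0.02], [0, 0, 0]],
    [[0, 0, 0.02], [0, 0, 0]],
    [[0, 0, 0], [0, 0, 0]]
  ]
}}

```text
time_s: 22.3
ee_pos: [613.7, 311.7, 208.8]
ee_rot: [-179.8, 0.1, 76.2]
force: [0.7, -0.1, -1.9]
gripper_width: 15.8
gripper_force: 30.0
```

Call:
{"fn": "send_rows", "kwargs": {
  "deltas": [
    [[0, 0, 0.01], [0, 0, 0]],
    [[0, 0, 0.01], [0, 0, 0]],
    [[0, 0, 0.01], [0, 0, 0]],
    [[0, 0, 0.01], [0, 0, 0]],
    [[0, 0, 0.008], [0, 0, 0]],
    [[0, 0, 0], [0, 0, 0]],
    [[0, 0, 0], [0, 0, 0]],
    [[0, 0, 0], [0, 0, 0]]
  ]
}}

```text
time_s: 23.1
ee_pos: [614.7, 312.2, 187.2]
ee_rot: [180.0, -0.0, 76.2]
force: [0.7, -0.6, 0.3]
gripper_width: 16.0
gripper_force: 30.0
```

Call:
{"fn": "send_rows", "kwargs": {
  "deltas": [
    [[0, 0, 0.002], [0, 0, 0]],
    [[0, 0, 0.001], [0, 0, 0]],
    [[0, 0, 0], [0, 0, 0]],
    [[0, 0, 0], [0, 0, 0]],
    [[0, 0, 0], [0, 0, 0]]
  ]
}}

```text
time_s: 23.6
ee_pos: [614.6, 312.1, 185.5]
ee_rot: [180.0, 0.0, 76.2]
force: [0.6, -0.3, -0.7]
gripper_width: 16.0
gripper_force: 30.0
```

Call:
{"fn": "send_rows", "kwargs": {
  "deltas": [
    [[0, 0, 0], [0, 0, 0]],
    [[0, 0, 0], [0, 0, 0]]
  ]
}}

```text
time_s: 23.8
ee_pos: [614.6, 312.1, 185.4]
ee_rot: [180.0, 0.0, 76.2]
force: [-0.0, -0.3, -1.1]
gripper_width: 15.9
gripper_force: 30.0
```

Within half a millimetre of the pick-up height, so I'm letting go, then lifting clear.

Call:
{"fn": "send_rows", "kwargs": {
  "deltas": [
    [[0, 0, 0], [0, 0, 0]],
    [[0, 0, 0], [0, 0, 0]],
    [[0, 0, 0], [0, 0, 0]],
    [[0, 0, 0], [0, 0, 0]],
    [[0, 0, 0], [0, 0, 0]],
    [[0, 0, 0], [0, 0, 0]],
    [[0, 0, 0], [0, 0, 0]],
    [[0, 0, 0], [0, 0, 0]],
    [[0, 0, 0], [0, 0, 0]],
    [[0, 0, 0], [0, 0, 0]]
  ],
  "grip": 0
}}

```text
time_s: 24.8
ee_pos: [614.6, 312.1, 185.4]
ee_rot: [180.0, 0.0, 76.2]
force: [0.5, -1.1, 0.0]
gripper_width: 90.3
gripper_force: 0.0
```

Call:
{"fn": "send_rows", "kwargs": {
  "deltas": [
    [[0, 0, -0.02], [0, 0, 0]],
    [[0, 0, -0.03], [0, 0, 0]],
    [[0, 0, -0.04], [0, 0, 0]],
    [[0, 0, -0.04], [0, 0, 0]],
    [[0, 0, -0.04], [0, 0, 0]],
    [[0, 0, -0.03], [0, 0, 0]],
    [[-0.08, 0, 0], [0, 0, 0]],
    [[-0.08, 0, 0], [0, 0, 0]],
    [[-0.08, 0, 0], [0, 0, 0]],
    [[0, 0, 0], [0, 0, 0]]
  ]
}}

```text
time_s: 25.8
ee_pos: [585.1, 191.5, 287.2]
ee_rot: [179.9, 0.1, 76.0]
force: [0.1, 0.1, -0.1]
gripper_width: 91.5
gripper_force: 0.0
```

Run:
```python
from h import *
a=grab_frame("scene")[:,:,::-1]
cv2.imwrite("pics/end.png",cv2.resize(a[80:330,190:530],None,fx=2.2,fy=2.2)); print(state()["ee_pos"],state()["time_s"],state()["gripper_width"])
```

```text
[585.81757034 193.84001118 287.02345471] 25.85 90.95889531439965
```

View pics/end.png

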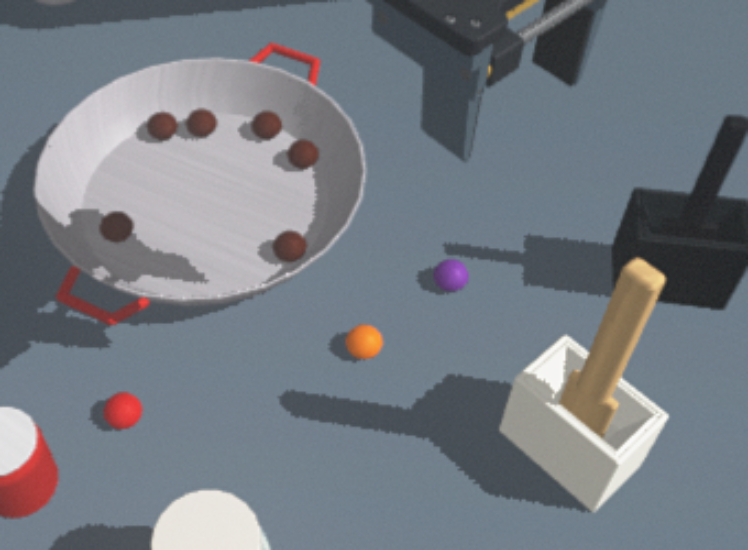

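The paddle stands fully in the white holder at (610,350). All six chestnuts are in the pan, and the gripper is clear of everything.

```bash
python3 -c "
from workcell import *
print(job_done())"
```

```text
the job is handed in; nothing more can be done
None
```

Job handed in at about 26 s: all six chestnuts lay at least 32 mm (by camera) from every starting spot and were still in the pan, and the paddle stands blade down in the white holder with the gripper clear.

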